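Set up a casting flask on the bench vibrator

ROBOT

A 7-joint arm with a two-finger parallel gripper is mounted at the origin on the work surface. World frame = base frame: x ahead of the robot, y to its left, z up, the work surface at z = 0. Lengths are in m, angles in degrees, forces in N, time in s.
With the tool pointing down it reaches from about 0.425 to 0.8 m from the base axis. Payload 8.3 kg.
Tool frame: the origin (TCP) lies at the very end of the fingers, on their centre line; the grasp point (between the pads) lies 19 mm behind it (tcp_to_grasp is the distance from the TCP to the grasp point, in m); z points along the fingers, y is the line along which they close (so a half turn about z gives the same grasp; the last joint's range is limited). The gripper opens to 85 mm and grips with 20 to 120 N. Pads are 22 mm wide; open, the fingers measure 114 mm over their backs; the gripper's body (76 mm by 85 mm) begins 54 mm behind the grasp point. The pads swing forward as they close: fully open they stand 13 mm farther back than shut.
Start: joints at [64.005, 21.967, 0.94, 78.501, -0.361, 79.538, -2.664], TCP at [0.238, -0.578, 0.231] pointing down, gripper open.
Joint ranges: [-169.22, 169.22], [-14.56, 117.87], [-87.37, 89.26], [10.42, 133.3], [-82.24, 262.24], [0.94, 117.77], [-172.7, 172.7]. Speed limits (degrees/s): [136.94, 136.94, 172.46, 172.46, 180, 180, 180].

INTERFACE

Orientations are given as [roll, pitch, yaw] about the fixed x, y, z axes, in that order (R = Rz(yaw) Ry(pitch) Rx(roll)).
In Python, from station import observe, capture, camera_model, finish_job, find_in, tcp_to_grasp gives the robot as it stands. The module is installed in compiled form; this text tells all that it offers.
- The arm moves only by the shell command python3 -m jog 'ROWS' [OPENING] [FORCE]. ROWS is JSON, one flat list of numbers, 4 for each row, row after row: the shift along the world's x, y, z in cm, then the turn about the world's z in degrees. A call has 1 to 20 rows; each row shifts and turns the commanded pose from where the row before left it; what a row does not reach is not made up. A row lasts 1/10 s, in which the tool goes at most 50 mm and 8.59 degrees, less where a joint would pass 70% of its speed; a pose out of reach is approached as far as the arm can. A call is refused whole if a number of a shift passes 5 or a number of a turn 8.59, either way. A call with a gripper value outside its range is refused whole. OPENING is the finger opening in cm, from 0 to 8.54, set as the call begins (- or left out, the last holds). The fingers move at their own pace and stop on an object; FORCE is the grip in N (left out, the last holds). Time passes only in rows, so rows that do not move let the fingers close. It gives the time, the measured TCP pose, the force, the opening and the grip force at its end, in the units of the state.
- observe(): the state, without advancing time (a new reading comes with each control period).
- capture(name): name is "scene" or "top" or "wrist"; returns the picture (384x512x3 uint8, blue, green, red); there is no depth.
- camera_model(name): a dict with "fx", "fy", "cx", "cy" (pixels), "D" ([k1, k2, p1, p2, k3] as OpenCV has them; the pictures are not rectified), "T" (4x4, takes a point from camera to world coordinates); the wrist camera has in their place "mount" (4x4, takes a point from camera to tool coordinates, whose origin is the TCP and whose axes are the flange's). Camera axes: x right, y down, z forward; pixel columns grow to the right and rows downward; lengths in m; the calibration is good to about 2 mm. A picture is of the moment at which its call begins: read the wrist's pose just before it. camera_model takes no time and is no camera call.
- finish_job(): hands the job in; it is judged then, once.
Trained networks look in the newest picture that a camera, given by its name, has taken for a name from the list of things; names that differ only in an ending like _2 or _b are one class to them, and where a whole thing is asked for, a point or a joint stands for the part that bears it (a point fixed in the world has none). Each returns a list of dicts, best first, with "p" (0 to 1); they miss things now and then, are a little off and sometimes report something else, mostly with a low value. They report only what shows in the picture. A call takes as long as a camera call. They do not tell look-alikes from the thing itself.
- find_in(camera, label): "bbox" ([centre column, centre row, width, height] in pixels, round what is visible of it).
The state is a dict: "time_s": time; "joint_pos": joint angles; "joint_velocities": joint speeds; "effort": joint torques, N m; "ee_pos": TCP position; "tool_rot": TCP orientation; "ft_force": force on the tool from outside, world axes, zero at the start; "wrist_torque": the same for the moment, N m; "finger_gap": finger opening in m; "grasp_force": force on a finger pad.
Only numpy, scipy, OpenCV 4.12 (cv2) and the standard library are available. Lean on these libraries where they do the work, as an engineer would, in place of code of your own. Each camera call takes 0.05 s, during which the arm holds its last target. There are 200 camera calls.

TASK

Get the blue wax tree ready for investing, building up the casting flask on the bench vibrator in this order: stand the black sprue base in the middle of the vibrator's pad, plant the blue wax tree upright in its socket, lower the tall steel flask over the tree until it sits fully down inside the base's rim, and fit the white collar fully down over the flask's top. The wax is brittle: do not knock it with the flask, and set every part down, none dropped. Leave the green tree, the small flask, the ring clamp and the tumbler of wax where they are.

Things in the scene. Friction and masses are not known exactly. Their poses are not given: they have to be found in the camera images.
- sprue_base: round black rubber cup, 66 mm across, 26 mm high, loose; origin: centre of the underside, z up. Inside the rim is a recess 57 mm across (flared to 62 at the top), its floor, the flask's seat, 8 mm above the underside. In its middle a dome with a flat top 23 mm across at 18 mm; in that a socket 12 mm wide, 12 mm deep, for the tree's peg.
- tree_blue: blue wax tree, 68 mm high, 28 g, loose, in one hole of the wooden stand; origin: lower end of its peg, z up the stem. Peg 8 mm thick, 10 mm long; then a fillet 18 mm across whose flat underside (10 mm above the origin) rests on what it stands in; then a 9 mm stem to the top. Round medallions reach 17 mm from the axis at heights 24 to 53 mm; grip the bare stem above them.
- flask: tall flask: plain steel tube open at both ends, 51 mm outside, 46 mm inside, 76 mm high, about 190 g, loose, standing on the table; origin: centre of its lower end, z up.
- collar: white silicone sleeve, 64 mm outside, 40 mm high, loose, standing right way up on the table; origin: centre of its lower end, z up. Bore 56 mm; an inner ledge (45 mm bore, 4 mm thick) begins 15 mm above the lower end and rests on the flask's upper rim, so the collar's lower end then hangs 15 mm below that rim.
- vibrator: bench vibrator, fixed: blue body 130 mm (its x) by 160 mm (its y); on top a flat grey rubber pad 118 by 148 mm with concentric dark rings, surface 70 mm above the origin. Origin: on the table under the middle of the pad and its rings. A control knob sticks out 14 mm at its -x side.
- tree_stand: wooden stand, fixed: block 60 mm (its x) by 150 mm (its y), 35 mm high; origin: centre of the underside. Two holes 12 mm wide, 13 mm deep in its top, on its y axis 40 mm either side of the middle; a wax tree stands in each, its fillet on the block's top.
- tree_green: green wax tree with leaf-shaped models, otherwise like the blue one, in the other hole of the stand. Loose; it stays where it is.
- small_flask: small flask: steel tube 38 mm across, 50 mm high, origin at the centre of its lower end. Loose; it stays where it is.
- ring_clamp: wooden ring clamp lying along its own x axis, 130 mm long and 30 mm thick, with a wedge sticking out to 87 mm on its -x side; origin below its middle, on the table. Loose; it stays where it is.
- tumbler: small glass tumbler of blue wax pieces, 50 mm across, 55 mm high, origin at the centre of its underside. Loose; it stays where it is.
Things that resemble listed ones, but are neither listed nor needed, are in the scene too. What is shaped like the collar but orange or purple is not meant.

How it is judged:
By the outcome, as a careful person would: the job done as asked, in the order asked, and still so for the second after the job is handed in, with the robot touching nothing.
It also fails if it takes over 115 s, if anything falls off the work surface, if the arm or the gripper's body presses on something with over 40 N, if the wrist force passes 120 N, or if a joint passes its speed limit or range.

## Working session

There is one attempt and no reset: what is moved stays moved. The work goes in short steps, Python scripts to look and compute and a shell command to move; the robot and the scene stay as the last step left them, time stands still between calls to the robot, and variables do not carry over. Pictures are saved under pics/ and viewed, at most 14 in all, crops included, and the job is handed in when it is done.

```bash
mkdir -p pics; cat > h.py <<'E'
import numpy as np, cv2
from station import *
def ray(cam,u,v):
    m=camera_model(cam);K=np.array([[m['fx'],0,m['cx']],[0,m['fy'],m['cy']],[0,0,1]])
    p=cv2.undistortPoints(np.array([[[u,v]]],float),K,np.array(m['D'],float))[0,0]
    T=np.array(m['T']) if 'T' in m else wT(m)
    return T[:3,3],T[:3,:3]@np.array([p[0],p[1],1])
def wT(m):
    from scipy.spatial.transform import Rotation as R
    s=observe();T=np.eye(4);T[:3,:3]=R.from_euler('xyz',s['tool_rot'],degrees=True).as_matrix();T[:3,3]=s['ee_pos']
    return T@np.array(m['mount'])
def at(cam,u,v,z):
    o,d=ray(cam,u,v);return o+d*(z-o[2])/d[2]
def proj(cam,P):
    m=camera_model(cam);K=np.array([[m['fx'],0,m['cx']],[0,m['fy'],m['cy']],[0,0,1]])
    T=np.linalg.inv(np.array(m['T']) if 'T' in m else wT(m));P=np.atleast_2d(np.array(P,float))
    r,_=cv2.Rodrigues(T[:3,:3]);return cv2.projectPoints(P,r,T[:3,3],K,np.array(m['D'],float))[0][:,0]
E
python3 - <<'E'
from h import *
np.set_printoptions(precision=3,suppress=True)
a={}
for c in ['scene','top']:
    im=capture(c);cv2.imwrite(f'pics/{c}0.png',cv2.resize(im,None,fx=1.5,fy=1.5))
    m=camera_model(c);print(c,np.array(m['T'])[:3].round(3).tolist(),m['fx'])
    for l in ['sprue_base','tree_blue','flask','collar','vibrator','tree_stand','tree_green','small_flask','ring_clamp','tumbler']:
        print(l,[(np.round(d['bbox']).astype(int).tolist(),round(d['p'],2)) for d in find_in(c,l)][:4])
print(camera_model('wrist')['mount'],tcp_to_grasp,observe()['tool_rot'])
E
```

```text
scene [[0.531, 0.526, -0.664, 1.453], [0.847, -0.343, 0.406, -0.494], [-0.014, -0.779, -0.627, 0.834]] 481.9151168493916
sprue_base [([223, 174, 22, 21], 0.73)]
tree_blue [([104, 212, 10, 24], 0.56)]
flask [([292, 181, 21, 34], 0.65)]
collar [([265, 208, 26, 27], 0.68), ([256, 243, 25, 31], 0.62), ([342, 184, 26, 21], 0.6), ([178, 235, 31, 25], 0.58)]
vibrator []
tree_stand [([124, 220, 70, 47], 0.85)]
tree_green [([138, 201, 8, 21], 0.6)]
small_flask [([258, 158, 16, 18], 0.56)]
ring_clamp [([187, 188, 29, 37], 0.55)]
tumbler [([218, 212, 21, 24], 0.73)]
top [[0.011, -0.995, 0.095, 0.512], [-1.0, -0.01, 0.02, 0.007], [-0.019, -0.095, -0.995, 1.322]] 426.0493356720914
sprue_base [([271, 238, 24, 22], 0.9)]
tree_blue [([160, 214, 58, 48], 0.61), ([387, 226, 10, 14], 0.56)]
flask [([229, 183, 20, 21], 0.67)]
collar [([266, 178, 22, 26], 0.7), ([293, 147, 17, 22], 0.61), ([191, 164, 20, 23], 0.58), ([338, 185, 23, 22], 0.5)]
vibrator [([159, 211, 62, 48], 0.97), ([230, 183, 18, 20], 0.38)]
tree_stand [([368, 229, 54, 21], 0.69)]
tree_green [([161, 211, 58, 47], 0.6), ([360, 227, 10, 5], 0.45)]
small_flask []
ring_clamp [([308, 239, 15, 46], 0.96)]
tumbler [([304, 187, 17, 16], 0.61)]
[[-0.001 -0.961 -0.277  0.07 ]
 [ 1.    -0.001 -0.001 -0.001]
 [ 0.001 -0.277  0.961 -0.142]
 [ 0.     0.     0.     1.   ]] 0.0187 [-179.992   -0.002   22.397]
```

View pics/top0.png

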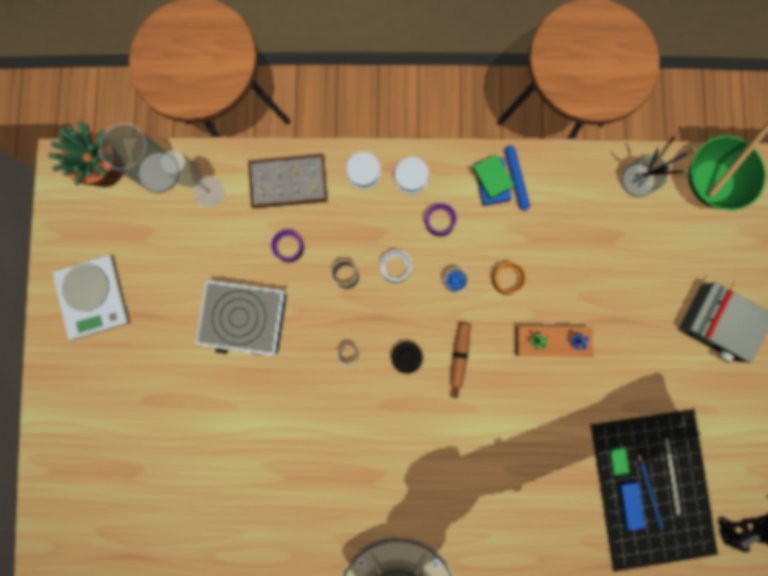

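View pics/scene0.png

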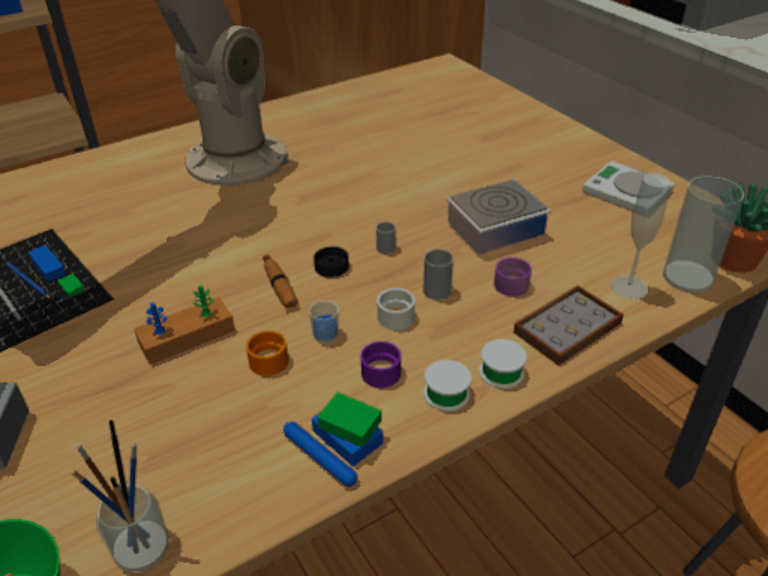

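Top view (384x512 pixel = shown/1.5): the base is at (271,238). White collar (264,177), flask (230,181), blue tree (387,227), green tree (360,227), vibrator rings (159,211). Look-alikes:
- **Collar:** purple (192,164), purple (293,146) and orange (338,185), with only (264,177) white. The flat white discs at (242,113) and (274,116) are tubs.
- **Flask:** small flask at (231,234).
- **Blue tree:** green tree. 
- **Vibrator:** the scale at (60,199).

```bash
python3 - <<'E'
from h import *
np.set_printoptions(precision=3,suppress=True)
for n,u,v,z,us,vs,zs in [('base',271,238,.026,221,175,.013),('tree',387,227,.09,104,212,.06),('green',360,227,.09,137,201,.06),('flask',230,181,.076,292,183,.038),('collar',264,177,.04,264,206,.02),('vib',159,211,.07,333,135,.07),('smallfl',231,234,.05,258,159,.025),('clamp',308,239,.015,187,188,.015),('tumb',304,187,.055,216,214,.027)]:
    print(n,at('top',u,v,z),at('scene',us,vs,zs))
print([at('top',x/1.5,y/1.5,.07)[:2] for x,y in [(204,281),(284,290),(277,354),(197,347)]])
im=capture('top');c=im[130:270,140:400];cv2.imwrite('pics/crop.png',cv2.resize(c,None,fx=3,fy=3,interpolation=2))
E
```

```text
base [ 0.483 -0.014  0.026] [ 0.487 -0.012  0.013]
tree [ 0.519 -0.347  0.09 ] [ 0.516 -0.35   0.06 ]
green [ 0.519 -0.269  0.09 ] [ 0.521 -0.267  0.06 ]
flask [0.65  0.109 0.076] [0.651 0.115 0.038]
collar [0.667 0.009 0.04 ] [0.671 0.013 0.02 ]
vib [0.559 0.319 0.07 ] [0.565 0.321 0.07 ]
smallfl [0.494 0.106 0.05 ] [0.493 0.108 0.025]
clamp [ 0.481 -0.127  0.015] [ 0.49  -0.119  0.015]
tumb [ 0.636 -0.11   0.055] [ 0.637 -0.109  0.027]
[array([0.629, 0.39 ]), array([0.613, 0.23 ]), array([0.487, 0.24 ]), array([0.498, 0.4  ])]
```

View pics/crop.png

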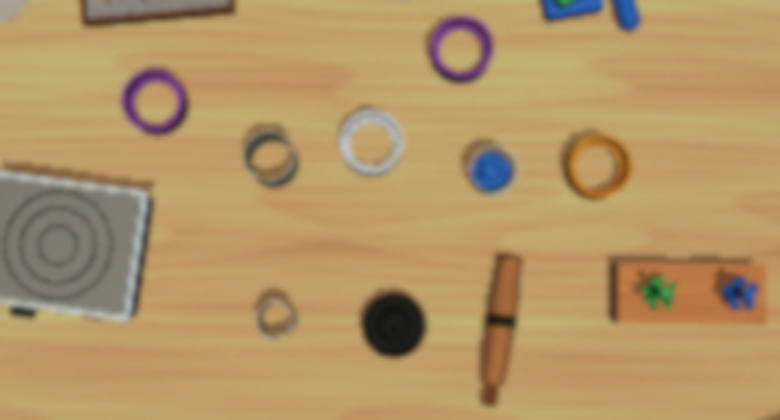

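```bash
python3 -m jog '[1.8,4,0,8.5,1.8,4,0,8.5,1.8,4,0,8.5,1.8,4,0,8.5,1.8,4,0,8.5,1.8,4,0,8.5,1.8,4,0,8.5,1.8,4,0,8.1,1.8,4,0,0,1.8,4,0,0,1.8,4,0,0,1.8,4,0,0,1.8,4,-4,0,1.3,4.5,-4,0,0,0,0,0,0,0,0,0]' 8.5 40
cat >> h.py <<'E'
def shot(n):
    im=capture('wrist');cv2.imwrite(f'pics/{n}.png',im);return im
def info():
    s=observe();return s['time_s'],np.round(s['ee_pos'],4),np.round(s['tool_rot'],1),np.round(s['ft_force'],1),round(s['finger_gap'],4)
E
python3 - <<'E'
from h import *
print(info());shot('w1')
for d in find_in('wrist','sprue_base'):print(d, at('wrist',*d['bbox'][:2],.022))
E
```

```text
time_s: 2.75
ee_pos: [0.4794, -0.0267, 0.1645]
tool_rot: [-179.9, -0.0, 90.1]
ft_force: [0.1, -0.8, 0.6]
finger_gap: 0.0849
grasp_force: 0.0
(2.75, array([ 0.4794, -0.0267,  0.1645]), array([-179.9,   -0. ,   90.1]), array([ 0.1, -0.8,  0.6]), 0.0849)
{'bbox': [255.7, 171.9, 68.9, 68.4], 'p': 0.76} [ 0.48349217 -0.01297385  0.022     ]
```

View pics/w1.png

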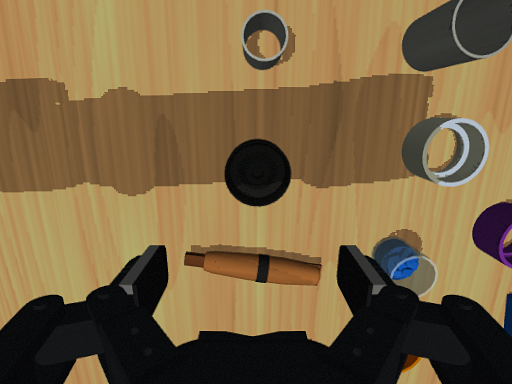

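The picture shows the base at (257,172), the clamp at (255,268), the small flask at (265,40) and the white collar at (446,152). I fit the projected cylinder to the detector's box.

```bash
cat >> h.py <<'E'
from scipy.optimize import least_squares
A=np.linspace(0,2*np.pi,73)
def fit(cam,bb,rings,x0):
    "rings: list of (z,r) of an upright round thing; returns axis xy from bbox"
    def bbm(p):
        P=np.array([[p[0]+r*np.cos(a),p[1]+r*np.sin(a),z] for z,r in rings for a in A]);q=proj(cam,P)
        lo,hi=q.min(0),q.max(0);return np.r_[(lo+hi)/2,hi-lo]
    s=least_squares(lambda p:bbm(p)-np.array(bb),x0[:2]);return s.x,np.round(s.fun,1)
def comp(mask,u,v):
    "bbox of mask component nearest (u,v)"
    n,l,st,ce=cv2.connectedComponentsWithStats(mask.astype(np.uint8));k=[i for i in range(1,n) if st[i,4]>60]
    i=min(k,key=lambda i:np.hypot(*(ce[i]-[u,v])));x,y,w,h,a=st[i];return [x+w/2-.5,y+h/2-.5,w,h]
E
python3 - <<'E'
from h import *
im=capture('wrist');m=im.max(2)<45
b=comp(m,257,172);print(b,fit('wrist',b,[(.026,.033),(0,.033)],[.48,-.01]),fit('wrist',[255.7,171.9,68.9,68.4],[(.026,.033),(0,.033)],[.48,-.01]))
E
```

```text
[np.float64(256.0), np.float64(170.0), np.int32(65), np.int32(67)] (array([ 0.48397924, -0.01282474]), array([0. , 0.2, 1.9, 0.9])) (array([ 0.48367462, -0.01447802]), array([-0. , -0.2, -2.1, -0.5]))
```

```bash
python3 -m jog '[0.44,1.31,-4,0,0,0,-4,0,0,0,-4,0,0,0,-2.5,0,0,0,-1,0,0,0,-0.8,0,0,0,0,0,0,0,0,0]' 8.5 40; python3 -m jog '[0,0,0,0,0,0,0,0,0,0,0,0,0,0,0,0,0,0,0,0,0,0,0,0,0,0,0,0,0,0,0,0]' 6 40
```

```text
time_s: 3.7
ee_pos: [0.4853, -0.0148, 0.0034]
tool_rot: [179.9, 0.0, 90.0]
ft_force: [0.0, 0.4, -0.4]
finger_gap: 0.0851
grasp_force: 0.0
time_s: 4.5
ee_pos: [0.4852, -0.0147, 0.0039]
tool_rot: [179.9, 0.1, 90.0]
ft_force: [-4.1, 0.8, 12.8]
finger_gap: 0.065
grasp_force: 41.0
```

```bash
python3 -m jog '[0,0,1,0,0,0,2,0,0,0,3.5,0,0,0,4,0,0.5,1,4,0,0.9,4,4,0,0.9,4,0,0,0.9,4,0,0,0.9,4,0,0,0.9,4,0,0,0.9,4,0,0,0.9,4,0,0,0.7,4.3,0,0,0,0,0,0,0,0,0,0]' 6 40
python3 - <<'E'
from h import *
print(info());shot('w2')
for d in find_in('wrist','vibrator'):print(d, at('wrist',*d['bbox'][:2],.07))
E
```

```text
time_s: 6.0
ee_pos: [0.5572, 0.315, 0.1822]
tool_rot: [-180.0, -0.0, 90.2]
ft_force: [-0.1, -1.4, -1.2]
finger_gap: 0.0646
grasp_force: 44.7
(6.0, array([0.5572, 0.315 , 0.1822]), array([-180. ,   -0. ,   90.2]), array([-0.1, -1.4, -1.2]), 0.0646)
{'bbox': [260.9, 164.0, 161.6, 151.8], 'p': 0.93} [0.56579925 0.34114488 0.07      ]
```

View pics/w2.png

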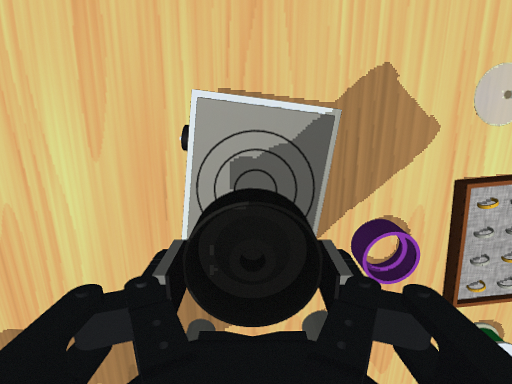

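```bash
cat >> h.py <<'E'
def rings_centre(im,c0,z=.07,rm=(.012,.062),span=.012):
    g=cv2.GaussianBlur(cv2.cvtColor(im,cv2.COLOR_BGR2GRAY),(3,3),0)
    b=np.clip(cv2.morphologyEx(g,cv2.MORPH_BLACKHAT,np.ones((9,9)))-4.,0,20)
    n=np.arange(-.08,.0801,.0005);X,Y=np.meshgrid(c0[0]+n,c0[1]+n)
    q=proj('wrist',np.c_[X.ravel(),Y.ravel(),np.full(X.size,z)]).astype(np.float32)
    B=cv2.remap(b.astype(np.float32),q[:,0].reshape(X.shape),q[:,1].reshape(X.shape),cv2.INTER_LINEAR)
    gm=cv2.remap(im,q[:,0].reshape(X.shape),q[:,1].reshape(X.shape),cv2.INTER_LINEAR)
    rr=np.arange(rm[0],rm[1],.0005);best=(0,)
    th=np.linspace(0,np.pi,90) # +y side
    for dx in np.arange(-span,span,.0005):
        for dy in np.arange(-span,span,.0005):
            u=((dx+rr[:,None]*np.cos(th))/.0005+160).round().astype(int);v=((dy+rr[:,None]*np.sin(th))/.0005+160).round().astype(int)
            p=B[v.clip(0,320),u.clip(0,320)].mean(1);s=(p**2).sum()
            if s>best[0]:best=(s,c0[0]+dx,c0[1]+dy,rr[np.argsort(p)[-6:]])
    return best,gm
E
python3 - <<'E'
from h import *
im=cv2.imread('pics/w2.png');s=observe();z=s['ee_pos'][2]
b,gm=rings_centre(im,(.563,.322));print(b)
k=round(.5/.0005)
gm=cv2.resize(gm,None,fx=1.8,fy=1.8);c=lambda x,y:(int(((x-.563)/.0005+160)*1.8),int(((y-.322)/.0005+160)*1.8))
for r in (.017,.034,.05):cv2.circle(gm,c(b[1],b[2]),int(r/.0005*1.8),(0,0,255),1)
cv2.imwrite('pics/rect.png',gm)
print(fit('wrist',[252,257.5,138,139],[(z+.022,.033)],s['ee_pos']),s['ee_pos'])
E
```

```text
(np.float32(6172.1514), np.float64(0.5605), np.float64(0.3175), array([0.019 , 0.0185, 0.037 , 0.0365, 0.053 , 0.0525]))
(array([0.55775506, 0.31897661]), array([-0. , -2. ,  5.4, -9.8])) [0.55842865 0.31219248 0.18232615]
```

View pics/rect.png

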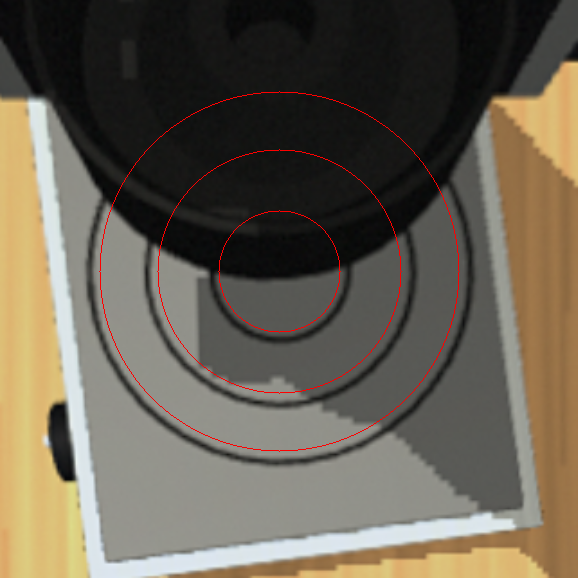

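```bash
python3 - <<'E'
from h import *
P=[]
for i in range(6):
    s=observe();P.append(list(s['ee_pos'])+list(s['tool_rot'])+list(np.array(s['joint_pos'])));im=capture('wrist')
P=np.array(P);np.set_printoptions(precision=4,suppress=True,linewidth=160);print(P[:,:6]);print(P[:,6:].std(0))
E
```

```text
[[  0.5584   0.3122   0.1823 179.9846   0.0437  89.9293]
 [  0.5587   0.3117   0.1824 179.9685   0.0488  89.8772]
 [  0.5588   0.3115   0.1824 179.9605   0.0464  89.8545]
 [  0.5587   0.3116   0.1824 179.9612   0.0424  89.8577]
 [  0.5587   0.3119   0.1824 179.9641   0.0287  89.8693]
 [  0.5585   0.3121   0.1824 179.975    0.0198  89.8907]]
[0.0205 0.0091 0.0121 0.0059 0.0018 0.0077 0.0087]
```

```bash
python3 - <<'E'
from h import *
s=observe();im=shot('w3');b,gm=rings_centre(im,(.560,.320));print(b)
# held base: silhouette top edge/side: fit circle of rim by canny in ROI, print row of upper edge at col 252
g=im.max(2);print('dark top row', [int(np.where(g[150:260,c]<28)[0][0]+150) for c in (235,245,255,265)])
z=s['ee_pos'][2]
for dy in (-.004,-.002,0,.002,.004):
    x,y=s['ee_pos'][0],s['ee_pos'][1]+dy
    q=[proj('wrist',np.c_[x+.033*np.cos(A),y+.033*np.sin(A),np.full(73,zz)]) for zz in (z+.022,z-.004)]
    sk=proj('wrist',[[x,y,z+.014]])[0]
    print(dy,[ (a.min(0).round(),a.max(0).round()) for a in q],sk.round(1))
cv2.imwrite('pics/w3c.png',cv2.resize(im[160:345,160:345],None,fx=3,fy=3))
E
```

```text
(np.float32(6269.521), np.float64(0.559), np.float64(0.3205), array([0.0375, 0.0365, 0.0525, 0.037 , 0.019 , 0.053 ]))
dark top row [177, 168, 189, 170]
-0.004 [(array([184., 215.]), array([324., 338.])), (array([194., 199.]), array([313., 306.]))] [253.6 272.4]
-0.002 [(array([183., 211.]), array([324., 335.])), (array([194., 195.]), array([313., 303.]))] [253.6 268.8]
0 [(array([183., 206.]), array([324., 332.])), (array([194., 191.]), array([313., 300.]))] [253.6 265.2]
0.002 [(array([183., 202.]), array([325., 328.])), (array([193., 187.]), array([313., 297.]))] [253.6 261.6]
0.004 [(array([182., 198.]), array([325., 325.])), (array([193., 184.]), array([313., 294.]))] [253.6 257.9]
```

View pics/w3c.png

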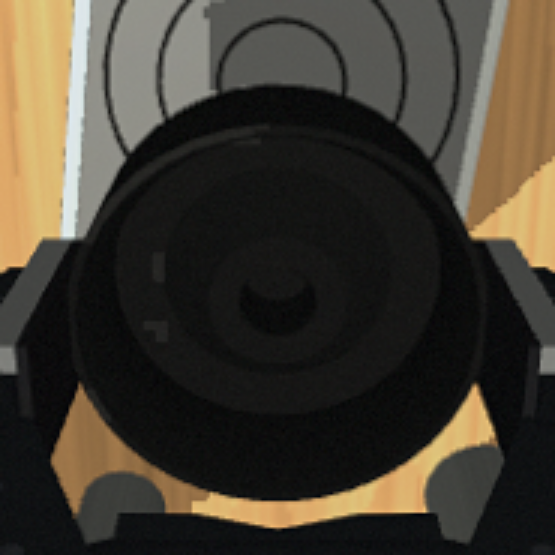

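```bash
python3 -m jog '[0.07,0.6,0,0,0,0,-3,0,0,0,-3,0,0,0,-2.5,0,0,0,-1,0,0,0,-0.5,0,0,0,-0.3,0,0,0,0,0,0,0,0,0,0,0,0,0]';  python3 -m jog '[0,0,-0.2,0,0,0,-0.1,0,0,0,-0.1,0,0,0,-0.1,0,0,0,0,0]'
```

```text
time_s: 7.45
ee_pos: [0.5593, 0.3197, 0.0801]
tool_rot: [179.9, -0.0, 90.0]
ft_force: [0.1, 0.9, -0.7]
finger_gap: 0.0645
grasp_force: 44.7
time_s: 7.95
ee_pos: [0.5588, 0.3194, 0.0742]
tool_rot: [180.0, 0.0, 90.0]
ft_force: [-0.9, -0.9, 1.3]
finger_gap: 0.065
grasp_force: 44.9
```

```bash
python3 -m jog '[0,0,-0.05,0,0,0,0,0,0,0,0,0,0,0,0,0,0,0,0,0]' 8.5; python3 -m jog '[0,0,0,8,0,0,0,8,0,0,0,8,0,0,0,8,0,0,0,8,0,0,0,8,0,0,0,8,0,0,0,8,0,0,0,8,0,0,0,8,0,0,0,8,0,0,0,2,0,0,0,0,0,0,0,0,0,0,0,0]';  python3 -m jog '[0,0,0,0,0,0,0,0,0,0,0,0,0,0,0,0,0,0,0,0,0,0,0,0,0,0,0,0]' 6.3 20
```

```text
time_s: 8.45
ee_pos: [0.5588, 0.3194, 0.0735]
tool_rot: [180.0, -0.0, 90.0]
ft_force: [0.0, 0.7, -0.9]
finger_gap: 0.0849
grasp_force: 0.0
time_s: 9.95
ee_pos: [0.5588, 0.3194, 0.0736]
tool_rot: [-180.0, 0.0, 179.9]
ft_force: [0.0, 0.2, -0.8]
finger_gap: 0.0853
grasp_force: 0.0
time_s: 10.65
ee_pos: [0.5588, 0.3196, 0.0738]
tool_rot: [180.0, 0.0, 180.0]
ft_force: [-2.4, -0.3, 5.0]
finger_gap: 0.0653
grasp_force: 23.0
```

```bash
python3 -m jog '[0,0,0,0,0,0,0,0,0,0,0,0,0,0,0,0]' 8.5 20;  python3 -m jog '[0,0,2,-8,0,0,2,-8,0,0,3,-8,0,0,3,-8,0,0,2,-8,0,0,0,-8,0,0,0,-8,0,0,0,-8,0,0,0,-8,0,0,0,-8,0,0,0,-8,0,0,0,-2,0,0,0,0,0,0,0,0,0,0,0,0,0,0,0,0,0,0,0,0]'
python3 - <<'E'
from h import *
print(info());im=shot('w4')
for d in find_in('wrist','sprue_base'):print(d,fit('wrist',d['bbox'],[(.096,.033),(.07,.033)],[.559,.32]))
print(rings_centre(im,(.56,.32),rm=(.034,.062))[0])
E
```

```text
time_s: 11.05
ee_pos: [0.5587, 0.3192, 0.0733]
tool_rot: [-180.0, -0.0, 180.0]
ft_force: [-0.9, 0.3, 0.2]
finger_gap: 0.0849
grasp_force: 0.0
time_s: 12.75
ee_pos: [0.5588, 0.3194, 0.1935]
tool_rot: [-180.0, -0.0, 90.0]
ft_force: [1.2, 0.6, -0.6]
finger_gap: 0.085
grasp_force: 0.0
(12.75, array([0.5588, 0.3194, 0.1935]), array([-180.,   -0.,   90.]), array([ 1.2,  0.6, -0.6]), 0.085)
{'bbox': [252.8, 194.4, 76.0, 79.8], 'p': 0.78} (array([0.55889281, 0.32157263]), array([-0. , -0. ,  0.8, -1.6]))
(np.float32(3271.5024), np.float64(0.5595000000000001), np.float64(0.3205), array([0.037 , 0.0365, 0.0535, 0.052 , 0.053 , 0.0525]))
```

View pics/w4.png

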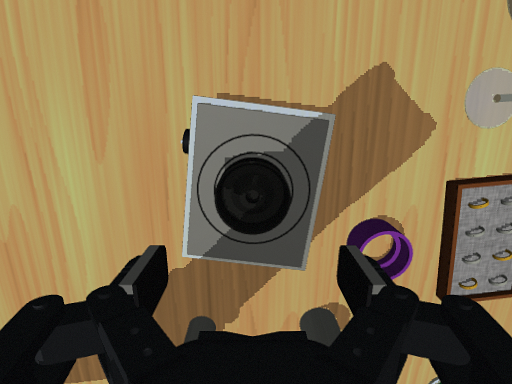

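Base at (252,195) sits concentric inside the outer ring. The camera reads about 1.8 mm too far in tool x, as checked against the squeeze. Now to the tree.

```bash
python3 -m jog '[-0.2,-4,0,0,-0.2,-4,0,0,-0.2,-4,0,0,-0.2,-4,0,0,-0.2,-4,0,0,-0.2,-4,0,0,-0.3,-4,0,0,-0.3,-4,0,0,-0.3,-4,0,0,-0.3,-4,0,0,-0.3,-4,0,0,-0.3,-4,0,0,-0.2,-4,0,0,-0.2,-4,0,0,-0.2,-4,0,0,-0.2,-4,0,0,-0.2,-2.6,0,0]' 4 20;python3 -m jog '[0,0,0,0,0,0,0,0,0,0,0,0,0,0,0,0,0,0,0,0]'
python3 - <<'E'
from h import *
print(info());im=shot('w5')
for l in ('tree_blue','tree_green','tree_stand'):
    for d in find_in('wrist',l):print(l,d)
E
```

```text
time_s: 14.55
ee_pos: [0.5176, -0.3504, 0.1933]
tool_rot: [-180.0, 0.1, 89.8]
ft_force: [0.3, 0.9, -0.7]
finger_gap: 0.0398
grasp_force: 0.0
time_s: 15.05
ee_pos: [0.5193, -0.3455, 0.1938]
tool_rot: [180.0, 0.0, 90.1]
ft_force: [-0.3, 0.4, 0.2]
finger_gap: 0.0401
grasp_force: 0.0
(15.05, array([ 0.5193, -0.3455,  0.1938]), array([180. ,   0. ,  90.1]), array([-0.3,  0.4,  0.2]), 0.0401)
tree_blue {'bbox': [253.5, 196.2, 32.0, 34.2], 'p': 0.89}
tree_green {'bbox': [252.2, 106.6, 39.0, 36.2], 'p': 0.82}
tree_stand {'bbox': [251.5, 147.3, 59.6, 148.1], 'p': 0.96}
```

View pics/w5.png

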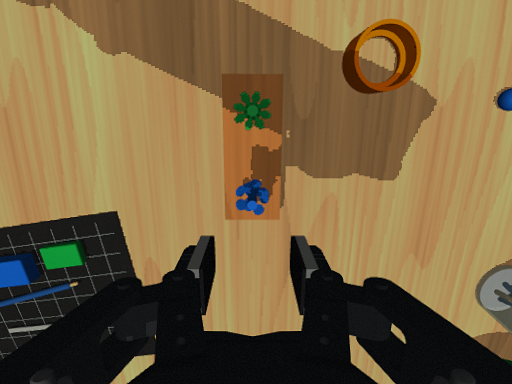

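```bash
python3 - <<'E'
from h import *
im=cv2.imread('pics/w5.png');cv2.imwrite('pics/w5c.png',cv2.resize(im[165:225,215:290],None,fx=8,fy=8,interpolation=2))
for u,v in [(254,188),(253,196)]:print(at('wrist',u,v,.093))
print(proj('wrist',[[.519,-.3455,.093],[.519,-.3455,.035]]))
E
```

```text
[ 0.52001893 -0.33614977  0.093     ]
[ 0.51915879 -0.34330861  0.093     ]
[[252.81706212 198.42387612]
 [252.62414439 183.20254292]]
```

View pics/w5c.png

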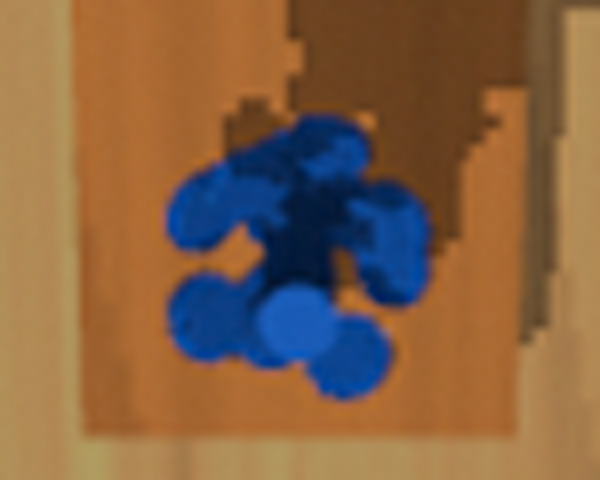

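```bash
python3 - <<'E'
from h import *
print(info());im=capture('wrist')
m=(im[:,:,0]>150)&(im[:,:,2]<60)&(im[:,:,1]>75);
sub=np.zeros_like(m);sub[195:215,240:264]=m[195:215,240:264];print(comp(sub,252,205),at('wrist',251.8,204.8,.093));print(im[205,252],im[207,239])
E
```

```text
(15.25, array([ 0.5189, -0.3463,  0.1936]), array([-180.,    0.,   90.]), array([-0.6,  0.2, -0.6]), 0.0397)
[np.float64(252.5), np.float64(204.0), np.int32(10), np.int32(9)] [ 0.51809964 -0.35145533  0.093     ]
[182  91  25] [151  68   5]
```

```bash
python3 -m jog '[-0.04,-0.66,0,0,0,0,-3,0,0,0,-3,0,0,0,-3,0,0,0,-1.5,0,0,0,-0.5,0,0,0,0,0,0,0,0,0,0,0,0,0,0,0,0,0]' 4 20
python3 - <<'E'
from h import *
print(info());im=shot('w6');cv2.imwrite('pics/w6c.png',cv2.resize(im[180:370,140:370],None,fx=3,fy=3))
s=observe()['ee_pos'];print(proj('wrist',[[s[0],s[1]+.0018,.093],[s[0],s[1]+.0018,.035]]))
E
```

```text
time_s: 16.3
ee_pos: [0.519, -0.3536, 0.0848]
tool_rot: [179.9, 0.1, 90.0]
ft_force: [-0.9, -0.2, 0.0]
finger_gap: 0.0398
grasp_force: 0.0
(16.3, array([ 0.519 , -0.3536,  0.0848]), array([1.799e+02, 1.000e-01, 9.000e+01]), array([-0.9, -0.2,  0. ]), 0.0398)
[[253.35726716 256.25904641]
 [252.82659656 217.34884369]]
```

View pics/w6c.png

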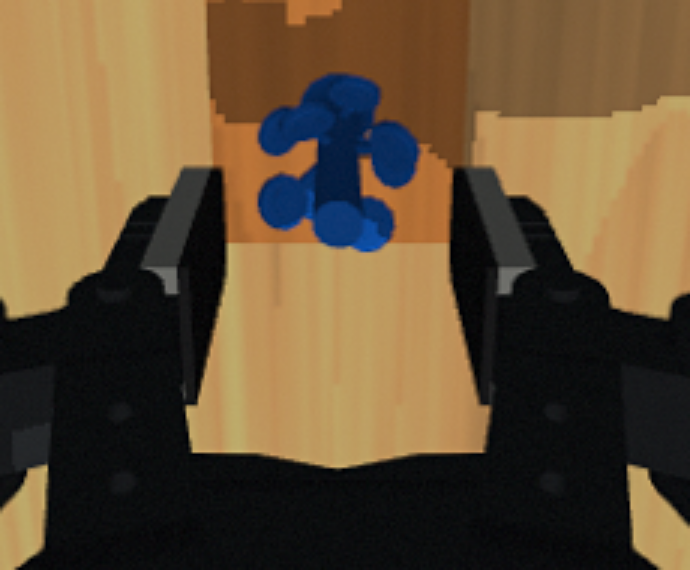

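```bash
python3 -m jog '[0,0.05,-0.2,0,0,0,-0.15,0,0,0,0,0,0,0,0,0]' 4 20;python3 -m jog '[0,0,0,0,0,0,0,0,0,0,0,0,0,0,0,0,0,0,0,0,0,0,0,0,0,0,0,0]' 0.6 20
```

```text
time_s: 16.75
ee_pos: [0.5183, -0.3526, 0.0799]
tool_rot: [-180.0, -0.0, 90.0]
ft_force: [-0.1, -0.4, -0.1]
finger_gap: 0.0399
grasp_force: 0.0
time_s: 17.45
ee_pos: [0.5184, -0.3527, 0.0801]
tool_rot: [-180.0, -0.0, 90.0]
ft_force: [0.7, 0.4, 0.4]
finger_gap: 0.0076
grasp_force: 19.5
```

```bash
python3 -m jog '[0,0,0.5,0,0,0,1,0,0,0,1.5,0,0,0,2,0,0,0,2.5,0,0,0,3,0,0,0,1,0,0,0,0,0]' && python3 -m jog '[0.2,1.5,0,0,0.2,2.5,0,0,0.2,3.5,0,0,0.2,3.7,0,0,0.2,3.7,0,0,0.2,3.7,0,0,0.2,3.7,0,0,0.2,3.7,0,0,0.2,3.7,0,0,0.2,3.7,0,0,0.2,3.7,0,0,0.2,3.7,0,0,0.2,3.7,0,0,0.2,3.7,0,0,0.2,3.7,0,0,0.2,3.7,0,0,0.2,3.7,0,0,0.2,3.7,0,0,0.2,2.5,0,0,0.2,1.5,0,0]' && python3 -m jog '[0,0.5,0,0,0,0,0,0,0,0,0,0,0,0,0,0,0,0,0,0,0,0,0,0,0,0,0,0]'
python3 - <<'E'
from h import *
print(info());im=shot('w7');cv2.imwrite('pics/w7c.png',cv2.resize(im[120:320,140:370],None,fx=3,fy=3))
s=observe()['ee_pos'];B=.0018
print(proj('wrist',[[s[0],s[1]+B,s[2]+.013],[s[0],s[1]+B,s[2]-.045],[s[0],s[1]+B,s[2]-.055],[.5588,.3194+B,.088],[.5588,.3194+B,.096]]))
E
```

```text
time_s: 18.25
ee_pos: [0.5196, -0.3532, 0.198]
tool_rot: [179.8, 0.2, 90.0]
ft_force: [-0.0, -0.5, -1.8]
finger_gap: 0.0075
grasp_force: 19.5
time_s: 20.25
ee_pos: [0.5554, 0.321, 0.1931]
tool_rot: [-179.8, -0.0, 90.3]
ft_force: [-0.2, -1.4, -0.7]
finger_gap: 0.0074
grasp_force: 19.5
time_s: 20.95
ee_pos: [0.5586, 0.3219, 0.1952]
tool_rot: [180.0, 0.0, 90.0]
ft_force: [0.2, -0.2, 0.5]
finger_gap: 0.0076
grasp_force: 19.5
(20.95, array([0.5586, 0.3219, 0.1952]), array([180.,   0.,  90.]), array([ 0.2, -0.2,  0.5]), 0.0076)
[[253.38967051 260.50370267]
 [252.91589637 219.64855803]
 [252.85958128 214.79705115]
 [252.9468226  198.13903967]
 [252.98514354 200.70109736]]
```

View pics/w7c.png

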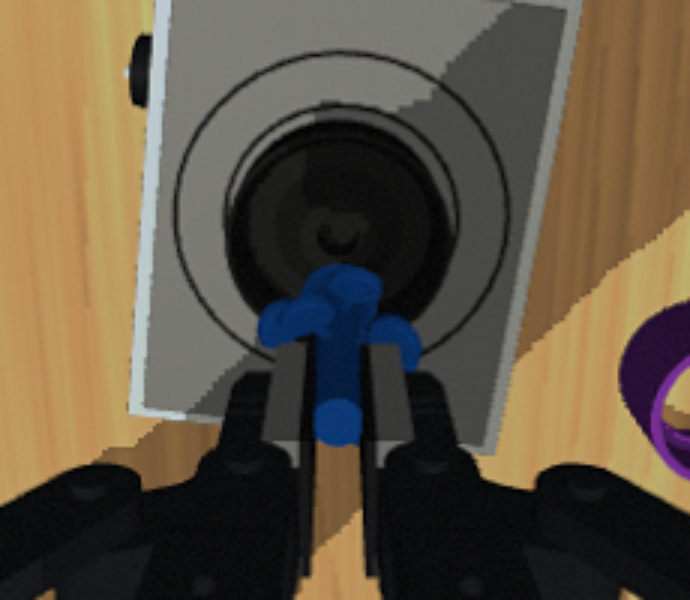

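```bash
python3 -m jog '[0.04,-0.3,-1,0,0,0,-1.5,0,0,0,-1.5,0,0,0,-0.8,0,0,0,0,0,0,0,0,0,0,0,0,0,0,0,0,0]'
python3 - <<'E'
from h import *
print(info());im=shot('w8');cv2.imwrite('pics/w8c.png',cv2.resize(im[150:300,180:330],None,fx=4,fy=4))
s=observe()['ee_pos'];B=.0018
print(proj('wrist',[[s[0],s[1]+B,s[2]+.013],[s[0],s[1]+B,s[2]-.045],[s[0],s[1]+B,s[2]-.055],[.5588,.3194+B,.088],[.5588,.3194+B,.096]]))
E
```

```text
time_s: 21.8
ee_pos: [0.5591, 0.3197, 0.1478]
tool_rot: [179.9, -0.0, 90.0]
ft_force: [0.4, -0.5, -0.0]
finger_gap: 0.0077
grasp_force: 19.5
(21.8, array([0.5591, 0.3197, 0.1478]), array([179.9,  -0. ,  90. ]), array([ 0.4, -0.5, -0. ]), 0.0077)
[[253.40992467 260.48928463]
 [252.86898098 219.68234376]
 [252.80470198 214.83681609]
 [252.43763364 212.92241044]
 [252.47375613 216.60590364]]
```

View pics/w8c.png

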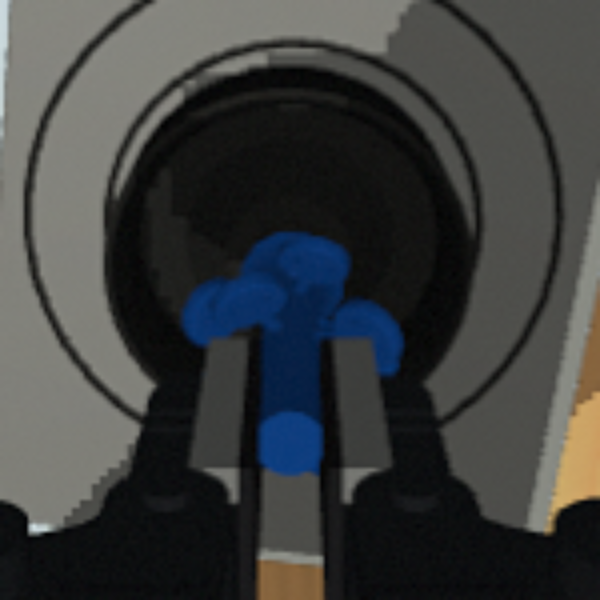

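```bash
python3 -m jog '[0,-0.05,-0.2,0,0,0,-0.2,0,0,0,-0.2,0,0,0,-0.2,0,0,0,0,0,0,0,0,0]';python3 -m jog '[0,0,-0.2,0,0,0,-0.2,0,0,0,-0.1,0,0,0,0,0,0,0,0,0]'
```

```text
time_s: 22.45
ee_pos: [0.5588, 0.3188, 0.1389]
tool_rot: [-180.0, 0.0, 90.0]
ft_force: [-0.0, 0.3, 0.1]
finger_gap: 0.0078
grasp_force: 19.5
time_s: 22.95
ee_pos: [0.5588, 0.3188, 0.134]
tool_rot: [-180.0, -0.0, 90.0]
ft_force: [0.8, -0.8, -0.9]
finger_gap: 0.0079
grasp_force: 19.5
```

```bash
python3 -m jog '[0,0,-0.06,0,0,0,0,0,0,0,0,0]';python3 -m jog '[0,0,-0.06,0,0,0,0,0,0,0,0,0]';
```

```text
time_s: 23.25
ee_pos: [0.5588, 0.3188, 0.1334]
tool_rot: [-180.0, -0.0, 90.0]
ft_force: [0.3, -0.9, -0.2]
finger_gap: 0.0078
grasp_force: 19.5
time_s: 23.55
ee_pos: [0.5589, 0.3188, 0.1331]
tool_rot: [180.0, -0.0, 90.0]
ft_force: [0.4, -0.3, 1.9]
finger_gap: 0.0077
grasp_force: 19.6
```

```bash
python3 -m jog '[0,0,0,0,0,0,0,0,0,0,0,0,0,0,0,0]' 3.5 20; python3 -m jog '[0,0,1,0,0,0,2,0,0,0,3,0,0,0,3,0,0,0,1,0,0,0,0,0,0,0,0,0,0,0,0,0,0,0,0,0]' 7 20
python3 - <<'E'
from h import *
print(info());im=shot('w9');a=cv2.resize(im[150:270,190:310],None,fx=4,fy=4)
s=capture('scene');b=cv2.resize(s[90:160,290:380],(617,480),interpolation=2);cv2.imwrite('pics/w9c.png',cv2.resize(np.hstack([a,b]),None,fx=.72,fy=.72))
s=observe()['ee_pos'];B=.0018
print(proj('wrist',[[.5588,.3194+B,.146]]))
E
```

```text
time_s: 23.95
ee_pos: [0.5587, 0.3187, 0.1327]
tool_rot: [-180.0, 0.0, 90.0]
ft_force: [-0.1, 0.2, -0.2]
finger_gap: 0.035
grasp_force: 0.0
time_s: 24.85
ee_pos: [0.5584, 0.3183, 0.2313]
tool_rot: [-179.9, 0.1, 90.0]
ft_force: [-0.0, -0.3, 0.1]
finger_gap: 0.0701
grasp_force: 0.0
(24.85, array([0.5584, 0.3183, 0.2313]), array([-1.799e+02,  1.000e-01,  9.000e+01]), array([-0. , -0.3,  0.1]), 0.0701)
[[253.22667878 201.2251033 ]]
```

View pics/w9c.png

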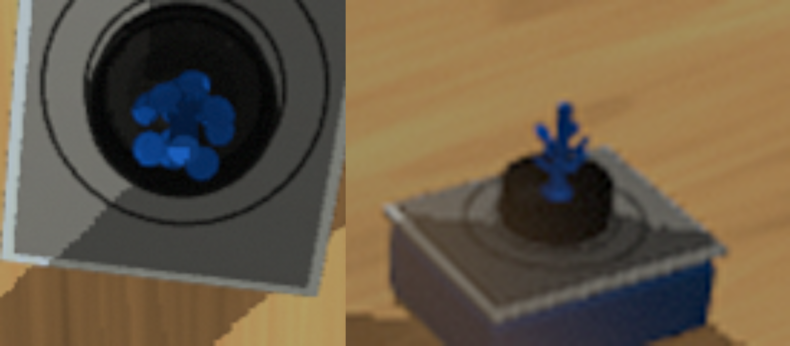

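The tree stands upright in the socket: stem top at (252.5,203) against (253,201) predicted, and the scene view agrees. All 14 picture views are used up, so the rest is checked by numbers. Next, the flask.

```bash
python3 -m jog '[1.1,-2.6,0,0,1.1,-2.6,0,0,1.2,-2.6,0,0,1.2,-2.6,0,0,1.2,-2.6,-1,0,1.2,-2.6,-1,0,1.2,-2.6,-1,0,1,-2.4,-1,0,0,0,0,0,0,0,0,0,0,0,0,0,0,0,0,0,0,0,0,0]' 8.5 40
python3 - <<'E'
from h import *
print(info());im=shot('w10')
for l in('flask','collar'):
  for d in find_in('wrist',l):
    R=[(.076,.0255),(0,.0255)] if l=='flask' else [(.04,.032),(0,.032)]
    b=np.array(d['bbox']).round(1);f=fit('wrist',b,R,[.65,.11]);c=im[int(b[1]-b[3]/2)+2:int(b[1]+b[3]/2)-2,int(b[0]-b[2]/2):int(b[0]+b[2]/2)].reshape(-1,3).mean(0).round() if b[1]<384 else 0
    print(l,b,round(d['p'],2),f,c)
E
```

```text
time_s: 26.25
ee_pos: [0.6505, 0.1142, 0.1934]
tool_rot: [180.0, -0.0, 90.1]
ft_force: [0.1, -0.4, 0.1]
finger_gap: 0.0847
grasp_force: 0.0
(26.25, array([0.6505, 0.1142, 0.1934]), array([180. ,  -0. ,  90.1]), array([ 0.1, -0.4,  0.1]), 0.0847)
flask [253.4 188.9  56.9  67.2] 0.95 (array([0.65139585, 0.11221982]), array([-0. ,  0.2, -1.9, -2.4])) [52. 69. 83.]
collar [312.1  59.6  69.5  74.3] 0.84 (array([0.70822552, 0.23462937]), array([-0.2,  0.3,  1.8,  1. ])) [ 94.  87. 126.]
collar [267.4 261.4  55.4  60.5] 0.61 (array([0.66774636, 0.01490257]), array([0. , 0.1, 0.6, 3.1])) [ 95. 116. 125.]
collar [333.9 321.3  38.5  50.6] 0.61 (array([ 0.75311477, -0.07546149]), array([-1.6,  1.8, 18.4, 10.9])) [53. 39. 60.]
```

```bash
python3 -m jog '[0.09,-0.38,-2,0,0,0,-4,0,0,0,-4,0,0,0,-3,0,0,0,-2,0,0,0,-1,0,0,0,0,0,0,0,0,0,0,0,0,0]' 7.5 20; python3 -m jog '[0,0,0,0,0,0,0,0,0,0,0,0,0,0,0,0,0,0,0,0,0,0,0,0]' 4.7 20
```

```text
time_s: 27.3
ee_pos: [0.6528, 0.1094, 0.0346]
tool_rot: [179.8, -0.0, 90.0]
ft_force: [-0.0, 0.1, 0.2]
finger_gap: 0.0749
grasp_force: 0.0
time_s: 27.9
ee_pos: [0.6521, 0.1091, 0.034]
tool_rot: [179.9, -0.0, 90.0]
ft_force: [-2.8, -1.3, 5.9]
finger_gap: 0.0505
grasp_force: 20.9
```

```bash
python3 -m jog '[0,0,0,0,0,0,0,0,0,0,0,0,0,0,0,8,0,0,0,8,0,0,0,8,0,0,0,8,0,0,0,8,0,0,0,8,0,0,0,8,0,0,0,8,0,0,0,8,0,0,0,8,0,0,0,8,0,0,0,2,0,0,0,0,0,0,0,0]' 7 20;  python3 -m jog '[0,0,0,0,0,0,0,0,0,0,0,0,0,0,0,0,0,0,0,0,0,0,0,0]' 4.7 60
```

```text
time_s: 29.6
ee_pos: [0.6516, 0.1089, 0.0327]
tool_rot: [-180.0, -0.0, 179.9]
ft_force: [0.1, 0.2, 0.4]
finger_gap: 0.07
grasp_force: 0.0
time_s: 30.2
ee_pos: [0.652, 0.1093, 0.0333]
tool_rot: [180.0, 0.0, 180.0]
ft_force: [-0.2, 0.5, 4.9]
finger_gap: 0.0501
grasp_force: 62.8
```

```bash
python3 -m jog '[0,0,0.5,0,0,0,1.5,0,0,0,3,0,0,0,4,0,0,0,4,0,0,0,4,0,0,0,2.2,0,0,0,0,0,0,0,0,0]'; python3 -m jog '[-0.5,1,0,0,-0.9,2,0,0,-1.1,2.5,0,0,-1.1,2.5,0,0,-1.1,2.5,0,0,-1.1,2.5,0,0,-1.1,2.5,0,0,-1.1,2.5,0,0,-0.9,2,0,0,-0.5,1,0,0,0,0,0,0,0,0,0,0,0,0,0,0,0,0,0,0,0,0,0,0]'
python3 - <<'E'
from h import *
print(info());im=shot('w11');s=observe()['ee_pos']
# held flask's far top rim etc.: predicted silhouette vs bright/dark check
for d in find_in('wrist','flask')+find_in('wrist','sprue_base')+find_in('wrist','tree_blue'):print(np.round(d['bbox'],1),round(d['p'],2))
B=.0018
def bb(c,rs):
    q=proj('wrist',np.array([[c[0]-B+r*np.cos(a),c[1]+r*np.sin(a),z] for z,r in rs for a in A]));return np.r_[(q.min(0)+q.max(0))/2,q.max(0)-q.min(0)].round(1)
print(bb(s,[(s[2]+.0427,.0255),(s[2]-.0333,.0255)]),bb((.5588,.3194),[(.096,.033),(.07,.033)]))
E
```

```text
time_s: 31.1
ee_pos: [0.6515, 0.1088, 0.225]
tool_rot: [-180.0, 0.0, 180.0]
ft_force: [0.5, 0.3, -3.0]
finger_gap: 0.0503
grasp_force: 62.6
time_s: 32.6
ee_pos: [0.5583, 0.318, 0.2247]
tool_rot: [-180.0, -0.0, 179.9]
ft_force: [-0.0, -0.6, -1.4]
finger_gap: 0.0499
grasp_force: 62.6
(32.6, array([0.5583, 0.318 , 0.2247]), array([-180. ,   -0. ,  179.9]), array([-0. , -0.6, -1.4]), 0.0499)
[254.2 264.  125.9 146.4] 0.86
[253.2 178.8  70.3  51.1] 0.97
[255.6 186.7  30.8  14.2] 0.83
[248.8 267.5 128.  160.1] [251.7 186.6  68.4  69.9]
```

```bash
python3 - <<'E'
from h import *
im=shot('w12');s=observe()['ee_pos'];print(s.round(4) if hasattr(s,'round') else s)
g=cv2.cvtColor(im,cv2.COLOR_BGR2GRAY)
for r in (225,240,255,275,300):print(r,' '.join(str(v) for v in g[r,176:334:2]))
print('c',' '.join(str(v) for v in g[150:345:3,252]))
for zz,rr in ((.0427,.0255),(.0427,.023),(-.0333,.0255)):
    q=proj('wrist',np.array([[s[0]-.0018+rr*np.cos(a),s[1]+rr*np.sin(a),s[2]+zz] for a in A]));print(q.min(0).round(),q.max(0).round())
E
```

```text
[0.5578 0.3189 0.2249]
225 125 127 69 72 70 70 71 71 71 70 70 71 70 70 71 71 72 69 57 62 62 65 65 66 67 67 69 67 65 66 67 67 67 64 65 66 67 64 64 64 65 64 64 65 62 61 60 61 60 59 59 57 56 57 56 56 53 51 48 71 71 70 69 68 69 70 69 70 69 65 128 128 95 98 98 94 157 155 156
240 152 153 152 151 153 154 109 53 54 54 55 43 10 10 52 60 46 61 64 66 68 68 69 69 66 68 65 66 64 61 48 48 46 48 56 52 75 75 75 77 74 78 54 56 46 45 48 53 59 61 59 60 58 57 57 57 55 55 55 52 49 51 57 13 11 35 73 72 72 70 99 159 89 92 129 156 153 153 154
255 6 6 23 56 55 55 55 57 21 8 9 8 23 47 47 63 73 158 155 155 162 102 41 46 46 49 46 48 51 83 108 106 106 106 107 105 105 105 105 105 105 105 104 109 109 109 111 104 56 47 45 46 45 43 41 90 158 155 155 155 97 42 51 47 36 9 4 9 30 72 71 70 71 71 43 12 14 11 13
275 8 10 54 105 106 16 24 6 13 101 96 96 38 41 41 42 45 44 46 45 44 45 46 47 45 45 47 46 46 49 48 47 48 47 47 49 49 48 51 49 48 50 47 49 48 46 48 47 48 47 48 47 46 47 44 44 44 44 44 44 44 41 40 42 38 85 93 97 15 5 22 18 102 103 88 8 16 16 12
300 12 12 8 9 13 9 9 93 92 54 39 42 44 44 44 44 44 45 45 44 47 45 46 46 49 47 47 48 49 48 47 48 46 49 47 49 48 48 48 49 47 47 46 47 47 48 49 49 47 45 46 47 48 46 44 45 46 45 43 43 42 44 44 43 43 44 40 62 93 92 36 9 13 12 13 14 13 12 6
c 29 90 11 13 29 26 24 25 23 24 40 43 45 43 66 66 64 64 64 64 64 63 64 64 65 64 64 64 63 64 75 158 112 101 94 105 105 48 50 50 49 50 48 50 50 49 48 50 50 49 48 48 47 49 48 49 48 49 48 49 49 50 19 12 9
[186. 237.] [314. 347.]
[192. 243.] [308. 342.]
[211. 187.] [290. 260.]
```

```bash
python3 -m jog '[0.07,0.05,-1,0,0,0,-1.5,0,0,0,-1,0,0,0,-0.5,0,0,0,0,0,0,0,0,0,0,0,0,0,0,0,0,0,0,0,0,0]'
```

```text
time_s: 33.75
ee_pos: [0.5585, 0.3196, 0.1852]
tool_rot: [180.0, 0.0, 180.0]
ft_force: [-1.2, -0.3, -2.7]
finger_gap: 0.05
grasp_force: 62.6
```

```bash
python3 -m jog '[0,0,-0.5,0,0,0,-0.5,0,0,0,-0.5,0,0,0,-0.5,0,0,0,0,0,0,0,0,0]';python3 -m jog '[0,0,-0.5,0,0,0,-0.5,0,0,0,-0.5,0,0,0,-0.5,0,0,0,-0.5,0,0,0,0,0,0,0,0,0]';python3 -m jog '[0,0,-0.4,0,0,0,-0.4,0,0,0,-0.2,0,0,0,0,0,0,0,0,0]'
```

```text
time_s: 34.35
ee_pos: [0.5583, 0.3195, 0.1646]
tool_rot: [-180.0, -0.0, 180.0]
ft_force: [0.4, 0.3, -1.1]
finger_gap: 0.0503
grasp_force: 62.6
time_s: 35.05
ee_pos: [0.5583, 0.3195, 0.1397]
tool_rot: [-180.0, -0.0, 180.0]
ft_force: [-0.3, 1.2, -1.3]
finger_gap: 0.0495
grasp_force: 62.6
time_s: 35.55
ee_pos: [0.5584, 0.3195, 0.1298]
tool_rot: [-180.0, -0.0, 180.0]
ft_force: [0.8, 0.1, -2.5]
finger_gap: 0.05
grasp_force: 62.6
```

Flask bottom is now at the rim level (0.0965).

```bash
python3 -m jog '[0,0,-0.2,0,0,0,-0.2,0,0,0,-0.2,0,0,0,0,0]';python3 -m jog '[0,0,-0.2,0,0,0,-0.2,0,0,0,-0.2,0,0,0,0,0]';python3 -m jog '[0,0,-0.2,0,0,0,-0.2,0,0,0,0,0,0,0,0,0]'
```

```text
time_s: 35.95
ee_pos: [0.5583, 0.3193, 0.1234]
tool_rot: [-180.0, -0.0, 180.0]
ft_force: [0.7, 0.0, -2.8]
finger_gap: 0.0501
grasp_force: 62.6
time_s: 36.35
ee_pos: [0.5583, 0.3193, 0.1174]
tool_rot: [-180.0, -0.0, 180.0]
ft_force: [0.8, -0.3, -2.3]
finger_gap: 0.0497
grasp_force: 62.6
time_s: 36.75
ee_pos: [0.5584, 0.3195, 0.1138]
tool_rot: [-180.0, -0.0, 180.0]
ft_force: [-0.2, -0.0, -1.9]
finger_gap: 0.05
grasp_force: 62.6
```

```bash
python3 -m jog '[0,0,-0.15,0,0,0,-0.1,0,0,0,0,0,0,0,0,0]';python3 -m jog '[0,0,-0.07,0,0,0,0,0,0,0,0,0]'
```

```text
time_s: 37.15
ee_pos: [0.5584, 0.3195, 0.1114]
tool_rot: [180.0, 0.0, 180.0]
ft_force: [-0.6, 0.0, -0.7]
finger_gap: 0.0504
grasp_force: 62.6
time_s: 37.45
ee_pos: [0.5585, 0.3196, 0.1113]
tool_rot: [-180.0, 0.0, 180.0]
ft_force: [-2.8, -2.2, 5.4]
finger_gap: 0.0503
grasp_force: 63.0
```

```bash
python3 -m jog '[0,0,0,0,0,0,0,0,0,0,0,0,0,0,0,0]' 7.5 20; python3 -m jog '[0,0,1,0,0,0,2,0,0,0,3,0,0,0,3,0,0,0,2,0,1.1,-3.1,0,0,1.1,-3.1,0,0,1.1,-3.1,0,0,1.1,-3.1,0,0,1.1,-3.1,0,0,1.1,-3.1,0,0,1.1,-3.1,-2,0,1.1,-3.1,-2,0,1.1,-3.1,-2,0,1,-3,-1,0]' 8.5 20;python3 -m jog '[0,0,0,0,0,0,0,0,0,0,0,0,0,0,0,0,0,0,0,0]'
python3 - <<'E'
from h import *
print(info());im=shot('w13')
for d in find_in('wrist','collar'):
    b=np.array(d['bbox']).round(1);f=fit('wrist',b,[(.04,.032),(0,.032)],[.667,.012]);print(b,round(d['p'],2),f,im[int(b[1]-b[3]/2)+2:int(b[1]+b[3]/2)-2,int(b[0]-b[2]/2):int(b[0]+b[2]/2)].reshape(-1,3).max(0))
E
```

```text
time_s: 37.85
ee_pos: [0.5584, 0.3195, 0.1105]
tool_rot: [-180.0, -0.0, 180.0]
ft_force: [0.2, 0.1, -1.0]
finger_gap: 0.0747
grasp_force: 0.0
time_s: 39.35
ee_pos: [0.6672, 0.0087, 0.1495]
tool_rot: [-180.0, -0.1, 180.0]
ft_force: [0.9, -0.3, -0.6]
finger_gap: 0.085
grasp_force: 0.0
time_s: 39.85
ee_pos: [0.6674, 0.0118, 0.1514]
tool_rot: [180.0, 0.0, -179.9]
ft_force: [-0.2, 0.0, -0.9]
finger_gap: 0.0853
grasp_force: 0.0
(39.85, array([0.6674, 0.0118, 0.1514]), array([ 180. ,    0. , -179.9]), array([-0.2,  0. , -0.9]), 0.0853)
[469.2 231.3  84.   71.8] 0.9 (array([0.7110896 , 0.23523065]), array([-0.2,  0.3,  2.7,  0.2])) [130 159 171]
[ 30.9 171.8  61.9  70.9] 0.72 (array([ 0.6504872 , -0.19877472]), array([ 2.5,  2.7, 30.5,  1.7])) [ 95 152 172]
[175.9 281.1  49.3  69.5] 0.61 (array([ 0.7697332 , -0.06531255]), array([ 2.1,  1.7, 18.9,  3. ])) [133 154 173]
[251.2 189.9  67.7  74.1] 0.6 (array([0.66650856, 0.01143072]), array([0. , 0.2, 3. , 0.1])) [119 144 166]
```

```bash
python3 -m jog '[0.06,0.03,-2,0,0,0,-4,0,0,0,-4,0,0,0,-2.5,0,0,0,-1,0,0,0,-0.3,0,0,0,0,0,0,0,0,0,0,0,0,0]' 8.5 20; python3 -m jog '[0,0,0,0,0,0,0,0,0,0,0,0,0,0,0,0,0,0,0,0,0,0,0,0]' 6 20;python3 -m jog '[0,0,0,0,0,0,0,0,0,0,0,0,0,0,0,-8,0,0,0,-8,0,0,0,-8,0,0,0,-8,0,0,0,-8,0,0,0,-8,0,0,0,-8,0,0,0,-8,0,0,0,-8,0,0,0,-8,0,0,0,-8,0,0,0,-2,0,0,0,0,0,0,0,0]' 8.5 20;  python3 -m jog '[0,0,0,0,0,0,0,0,0,0,0,0,0,0,0,0,0,0,0,0,0,0,0,0]' 6 30
```

```text
time_s: 40.85
ee_pos: [0.6689, 0.011, 0.0143]
tool_rot: [-180.0, 0.1, 180.0]
ft_force: [-1.0, 0.3, 0.2]
finger_gap: 0.0853
grasp_force: 0.0
time_s: 41.45
ee_pos: [0.6685, 0.0108, 0.0137]
tool_rot: [-180.0, 0.1, 180.0]
ft_force: [-2.3, -1.0, 5.3]
finger_gap: 0.0643
grasp_force: 21.8
time_s: 43.15
ee_pos: [0.6678, 0.0109, 0.0125]
tool_rot: [-180.0, -0.0, 90.1]
ft_force: [-0.2, 0.2, -0.1]
finger_gap: 0.0852
grasp_force: 0.0
time_s: 43.75
ee_pos: [0.6682, 0.0109, 0.0129]
tool_rot: [180.0, -0.0, 90.0]
ft_force: [-0.2, -0.1, 2.7]
finger_gap: 0.0637
grasp_force: 33.4
```

```bash
python3 -m jog '[0,0,0.5,0,0,0,1.5,0,0,0,3,0,0,0,4,0,0,0,4,0,0,0,4,0,0,0,4,0,0,0,0,0]'; python3 -m jog '[-0.4,1.5,0,0,-1,3,0,0,-1.2,3.3,0,0,-1.2,3.3,0,0,-1.2,3.3,0,0,-1.2,3.3,0,0,-1.2,3.3,0,0,-1.2,3.3,0,0,-1.2,3,0,0,-0.8,2.2,0,0,-0.36,1.36,0,0,0,0,0,0,0,0,0,0,0,0,0,0,0,0,0,0,0,0,0,0]'
python3 - <<'E'
from h import *
print(info());im=shot('w14');s=observe()['ee_pos'];B=.0018
g=cv2.cvtColor(im,cv2.COLOR_BGR2GRAY)
for l in('flask','collar','sprue_base'):
  for d in find_in('wrist',l):print(l,np.round(d['bbox'],1),round(d['p'],2))
def bb(c,rs):
    q=proj('wrist',np.array([[c[0]+r*np.cos(a),c[1]+B+r*np.sin(a),z] for z,r in rs for a in A]));return q.min(0).round(1),q.max(0).round(1)
print('collar top',bb(s,[(s[2]+.027,.032)]),'bot',bb(s,[(s[2]-.0129,.032)]),'flask top',bb((.5586,.3195),[(.154,.0255)]),'base',bb((.5588,.3194),[(.096,.033)]))
for r in range(120,200,6):print(r,' '.join(str(v) for v in g[r,200:310:3]))
E
```

```text
time_s: 44.55
ee_pos: [0.6704, 0.0118, 0.231]
tool_rot: [179.4, -0.1, 90.0]
ft_force: [0.4, 0.2, 0.0]
finger_gap: 0.0635
grasp_force: 33.3
time_s: 46.15
ee_pos: [0.559, 0.3183, 0.2226]
tool_rot: [180.0, 0.0, 89.9]
ft_force: [-0.2, -0.2, -0.8]
finger_gap: 0.0638
grasp_force: 33.2
(46.15, array([0.559 , 0.3183, 0.2226]), array([180. ,   0. ,  89.9]), array([-0.2, -0.2, -0.8]), 0.0638)
flask [255.4 201.4  56.8  82.6] 0.7
flask [258.8 175.4 141.6 160.4] 0.4
collar [371.6 239.2  60.9  59.2] 0.89
collar [251.5 259.6 143.  147.4] 0.88
sprue_base [251.9 174.9  71.8  46.3] 0.89
collar top (array([183.2, 209.1]), array([325.5, 334.9])) bot (array([198.7, 186.3]), array([308.8, 287.8])) flask top (array([219.5, 175.6]), array([286.3, 239.1])) base (array([218.4, 155. ]), array([287.4, 221.9]))
120 182 115 115 115 116 115 115 115 116 116 116 114 115 115 114 115 115 114 114 114 115 114 113 113 113 113 113 114 113 113 114 113 112 113 113 113 89
126 161 115 114 117 114 115 115 115 114 114 114 114 115 114 115 114 114 114 115 114 113 113 112 112 114 113 113 113 113 113 113 112 113 113 97 68 70
132 11
[... 788 characters left out ...]
55 116 115 113 114 116 60 48 9 8 39 45 44 46 43 44 43 46 45 45 46 44 45 13 4 14 72 48 70 68 68 67 69 26 68 68
174 116 46 113 113 114 113 39 54 8 17 50 44 45 46 46 42 46 43 43 44 45 44 44 45 43 23 9 8 72 18 68 69 69 69 55 69 68
180 115 72 112 113 113 115 26 7 6 45 46 51 93 93 46 10 26 35 30 37 63 55 99 82 41 45 13 10 12 57 70 68 67 68 58 62 67
186 115 65 112 113 111 115 19 10 18 72 89 7 27 33 33 34 34 30 31 29 32 34 29 9 26 99 41 2 13 59 70 67 67 68 59 70 68
192 113 14 113 112 113 112 53 5 98 50 72 71 74 72 72 71 73 74 73 72 72 72 72 73 73 66 64 78 9 28 68 68 68 67 23 68 98
198 112 112 71 112 112 114 88 74 74 73 72 72 71 72 72 71 72 73 73 73 72 72 71 73 71 72 72 72 71 69 68 67 68 59 61 66 122
```

```bash
python3 - <<'E'
from h import *
print(info())
E
python3 -m jog '[-0.03,0.1,-1.5,0,0,0,-1.5,0,0,0,-1,0,0,0,0,0,0,0,0,0,0,0,0,0,0,0,0,0]'
python3 - <<'E'
from h import *
im=shot('w15');s=observe()['ee_pos'];B=.0018
g=cv2.cvtColor(im,cv2.COLOR_BGR2GRAY)
def bb(c,rs):
    q=proj('wrist',np.array([[c[0]+r*np.cos(a),c[1]+B+r*np.sin(a),z] for z,r in rs for a in A]));return q.min(0).round(1),q.max(0).round(1)
print('bot',bb(s,[(s[2]-.0129,.032)]),'flask top',bb((.5586,.3195),[(.154,.0255)]))
print(' '.join(map(str,g[170:215,252])))
for r in (196,200,225,235):print(r,' '.join(str(v) for v in g[r,180:330:2]))
E
```

```text
(46.35, array([0.5585, 0.3191, 0.2227]), array([-180.,   -0.,   90.]), array([ 0.9, -0.3, -0.7]), 0.0638)
time_s: 47.05
ee_pos: [0.5584, 0.3207, 0.1833]
tool_rot: [179.9, -0.0, 90.0]
ft_force: [0.3, -0.3, -0.1]
finger_gap: 0.064
grasp_force: 33.2
bot (array([198. , 185.3]), array([308.2, 287. ])) flask top (array([213.3, 191.1]), array([293.5, 265.8]))
43 51 48 48 50 47 48 48 49 48 48 49 48 48 45 47 47 71 78 77 76 77 77 76 76 77 77 77 75 77 76 76 76 76 75 76 76 76 75 72 122 146 147 147 146
196 152 150 181 191 181 117 117 112 36 121 117 117 117 118 116 116 105 27 9 4 51 76 78 78 77 75 76 77 75 75 76 76 76 76 77 76 77 77 77 76 76 76 76 77 76 76 76 75 76 74 76 74 43 1 8 13 51 18 72 71 69 69 71 72 71 58 38 72 71 99 126 131 91 97 96
200 152 145 192 191 182 116 116 119 18 123 117 117 117 118 115 118 107 30 77 80 77 77 78 77 76 76 77 76 76 75 75 77 75 77 75 77 76 75 75 76 76 77 76 76 75 76 75 73 75 76 74 76 73 76 70 14 21 36 71 71 71 72 70 71 71 44 52 70 66 113 125 100 94 95 96
225 156 166 191 184 114 116 117 116 116 95 82 80 74 145 196 193 192 192 191 193 194 185 101 63 42 45 43 43 41 40 41 39 41 45 50 50 50 47 50 51 43 41 41 37 48 45 47 44 42 42 83 139 147 144 145 146 145 146 148 125 70 72 72 71 70 70 88 125 123 93 95 95 94 93 101
235 153 194 191 145 115 115 115 80 144 154 144 144 143 144 143 144 145 126 88 41 45 45 44 44 46 48 45 46 47 48 48 48 48 50 49 48 49 48 43 37 43 43 39 54 49 47 47 45 46 44 43 43 40 41 36 123 146 145 145 145 145 144 146 146 135 67 126 124 96 95 95 93 124 155 158
```

```bash
python3 -m jog '[0.01,-0.08,-0.5,0,0,0,-0.5,0,0,0,0,0,0,0,0,0,0,0,0,0]';python3 -m jog '[0,0,-0.2,0,0,0,-0.2,0,0,0,-0.1,0,0,0,0,0,0,0,0,0]'
```

```text
time_s: 47.6
ee_pos: [0.5582, 0.3196, 0.1727]
tool_rot: [180.0, -0.0, 90.0]
ft_force: [0.0, -0.0, 0.3]
finger_gap: 0.0636
grasp_force: 33.2
time_s: 48.1
ee_pos: [0.5582, 0.3196, 0.1676]
tool_rot: [-180.0, -0.0, 90.0]
ft_force: [-0.3, 0.2, -0.3]
finger_gap: 0.0636
grasp_force: 33.2
```

```bash
python3 -m jog '[0.03,0,-0.2,0,0,0,-0.1,0,0,0,0,0,0,0,0,0]';python3 -m jog '[0,0,-0.2,0,0,0,-0.2,0,0,0,0,0]'
```

```text
time_s: 48.5
ee_pos: [0.5585, 0.3196, 0.1646]
tool_rot: [-180.0, 0.0, 90.0]
ft_force: [-0.1, 0.2, 0.1]
finger_gap: 0.0635
grasp_force: 33.2
time_s: 48.8
ee_pos: [0.5583, 0.3194, 0.1602]
tool_rot: [-180.0, 0.0, 90.0]
ft_force: [-0.0, -0.5, -0.5]
finger_gap: 0.0636
grasp_force: 33.2
```

It is over the flask without contact. On down to 0.1519.

```bash
python3 -m jog '[0,0,-0.2,0,0,0,-0.2,0,0,0,-0.2,0,0,0,0,0,0,0,0,0]';python3 -m jog '[0,0,-0.1,0,0,0,-0.08,0,0,0,0,0,0,0,0,0]';python3 -m jog '[0,0,-0.07,0,0,0,0,0,0,0,0,0]'
```

```text
time_s: 49.3
ee_pos: [0.5584, 0.3196, 0.1546]
tool_rot: [-180.0, 0.0, 90.0]
ft_force: [0.3, 0.4, -0.8]
finger_gap: 0.0638
grasp_force: 33.2
time_s: 49.7
ee_pos: [0.5585, 0.3196, 0.1528]
tool_rot: [-180.0, -0.0, 90.0]
ft_force: [0.3, 0.7, -0.5]
finger_gap: 0.0638
grasp_force: 33.2
time_s: 50.0
ee_pos: [0.5585, 0.3195, 0.1521]
tool_rot: [-180.0, 0.0, 90.0]
ft_force: [-0.5, 0.0, -0.7]
finger_gap: 0.0637
grasp_force: 33.2
```

```bash
python3 -m jog '[0,0,-0.07,0,0,0,0,0,0,0,0,0]';python3 -m jog '[0,0,-0.07,0,0,0,0,0,0,0,0,0]'
```

```text
time_s: 50.3
ee_pos: [0.5586, 0.3197, 0.1519]
tool_rot: [180.0, -0.0, 90.0]
ft_force: [-0.8, -0.9, 4.4]
finger_gap: 0.0637
grasp_force: 33.6
time_s: 50.6
ee_pos: [0.5586, 0.3198, 0.1519]
tool_rot: [179.9, -0.0, 90.0]
ft_force: [-2.3, -1.9, 8.8]
finger_gap: 0.0637
grasp_force: 34.0
```

```bash
python3 -m jog '[0,0,0.05,0,0,0,0,0,0,0,0,0,0,0,0,0,0,0,0,0]' 8.5 20; python3 -m jog '[0,0,1,0,0,0,2,0,0,0,3,0,0,0,4,0,0,0,3,0,0,0,0,0,0,0,0,0,0,0,0,0,0,0,0,0]'
python3 - <<'E'
from h import *
print(info());im=shot('w16');B=.0018
for d in find_in('wrist','collar'):
    b=d['bbox'];print(np.round(b,1),round(d['p'],2),fit('wrist',b,[(.179,.032),(.139,.032)],[.5586,.3195]))
capture('scene')
for n in ('collar','sprue_base','flask'):print(n,[np.round(d['bbox'],1) for d in find_in('scene',n)])
r=[(.179,.032),(.139,.032)];q=proj('scene',np.array([[.5586+R*np.cos(a),.3195+R*np.sin(a),z] for z,R in r for a in A]));print((q.min(0)+q.max(0))/2,q.max(0)-q.min(0))
E
```

```text
time_s: 51.1
ee_pos: [0.5584, 0.3195, 0.151]
tool_rot: [-180.0, 0.0, 90.0]
ft_force: [-0.5, -0.4, 0.1]
finger_gap: 0.085
grasp_force: 0.0
time_s: 52.0
ee_pos: [0.5582, 0.3192, 0.28]
tool_rot: [-179.9, 0.1, 90.0]
ft_force: [0.5, 0.4, -0.3]
finger_gap: 0.0852
grasp_force: 0.0
(52.0, array([0.5582, 0.3192, 0.28  ]), array([-1.799e+02,  1.000e-01,  9.000e+01]), array([ 0.5,  0.4, -0.3]), 0.0852)
[252.6 190.4  71.5  74.3] 0.98 (array([0.55804218, 0.32308594]), array([-0. ,  0.2,  2.1,  2.7]))
[358.  223.1  50.2  49.1] 0.87 (array([0.65507115, 0.28736512]), array([-3.3,  2.8, 28.9, 27.3]))
collar [array([342.6, 184.1,  27.1,  23.7]), array([178.1, 235.2,  29. ,  32. ]), array([337.3, 109.2,  23.4,  24.7]), array([254. , 241.8,  23. ,  32.3])]
sprue_base [array([335.2, 132.8,  23.1,  11.7])]
flask [array([334.1, 124.2,  18.9,  17.2])]
[334.02654003 107.41010918] [24.29027079 23.94778879]
```

```bash
python3 -c "
from station import *
print(finish_job())"
```

```text
the job is handed in; nothing more can be done
None
```

The flask is built up on the vibrator in the order asked (base, blue tree, flask, collar) and handed in at about 52 s; flask and collar came down to their calculated seating heights, but with my picture views used up, I checked those two by position, force and detector readings, not by eye.

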